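Put chemicals away by label colour

TASK

Put the four chemical containers away in the spill trays by label colour: the amber bottle and the vial with the red label go in the red tray, the white bottle and the vial with the green label in the green tray. In each tray the bottle stands in the large foam well and the vial in the small one, each upright and right down on the bottom of its well. Keep them upright all the way, set them down without dropping them, and leave the timer, the empty beaker and the marker where they are.

Things in the scene. Friction and masses are not known exactly. Their poses are not given: they have to be found in the camera images.
- amber_bottle: amber reagent bottle with black cap and a white label with a red band, 56 mm across, 102 mm high with its cap, 190 g nominal; straight body from 0 to 72 mm up, neck and cap (34 mm across) above. Loose, upright. Origin: centre of its underside, z up
- red_vial: small clear sample vial with black cap and a white label with a red band, 24 mm across, 50 mm high, 22 g nominal. Loose, upright. Origin: centre of its underside, z up
- green_bottle: small white bottle with green cap and a white label with a green band, 38 mm across, 74 mm high with its cap, 50 g nominal; straight body from 0 to 50 mm up, cap (24 mm across) above. Loose, upright. Origin: centre of its underside, z up
- green_vial: small clear sample vial with white cap and a white label with a green band, 24 mm across, 50 mm high, 22 g nominal. Loose, upright. Origin: centre of its underside, z up
- red_tray: red spill tray with dark foam insert, fixed, turned any way. 100 x 170 mm (182 over the end lips), rim 30 mm high. Origin: centre of underside; z up, y along its length. Foam top 24 mm up. Two round wells with light floors 6 mm above the table: large, 72 mm across, for the bottle, centre x = 0, y = +36 mm; small, 40 mm across, for the vial, centre x = 0, y = -49 mm
- green_tray: green spill tray with dark foam insert, fixed, turned any way. 100 x 170 mm (182 over the end lips), rim 30 mm high. Origin: centre of underside; z up, y along its length. Foam top 24 mm up. Two round wells with light floors 6 mm above the table: large, 54 mm across, for the bottle, centre x = 0, y = +36 mm; small, 40 mm across, for the vial, centre x = 0, y = -49 mm
- timer: white kitchen-type timer with three coloured buttons, 66 x 62 x 18 mm, lying flat and loose; to be left alone. Origin: centre of its underside
- beaker: small empty glass beaker, 54 x 60 mm, 70 mm high, standing loose; to be left alone. Origin: centre of its underside
- marker: white marker pen with blue cap, 15 x 132 x 15 mm (long along its y), lying loose; to be left alone. Origin: centre of its underside
There are look-alikes about, which are no part of the job. Of the things like the red_vial, leave any that is turquoise; of the rest the smaller one is meant.

How it is judged:
By the outcome, as a careful person would: the job done as asked, in the order asked, and still so for the second after the job is handed in, with the robot touching nothing.
It also fails if it takes over 99 s, if anything falls off the work surface, if the arm or the gripper's body presses on something with over 40 N, if the wrist force passes 120 N, or if a joint passes its speed limit or range.

ROBOT

A 6-joint arm with a two-finger parallel gripper is mounted at the origin on a cart in front of the work surface, level with it; the furniture and walls round the work are solid. World frame = base frame: x ahead of the robot, y to its left, z up, the work surface at z = 0. Lengths are in m, angles in rad, forces in N, time in s.
With the tool pointing down it reaches from about 0.35 to 0.975 m from the base axis. Payload 4.9 kg.
Tool frame: the origin (TCP) lies on the centre line of the jaws, within the pads' length; the fingertips stand manip.tip_reach ahead of it and the grasp point (between the pads) is the TCP (manip.tip_reach is the distance from the TCP to the fingertips, in m); z points along the fingers, y is the line along which they close (so a half turn about z gives the same grasp; the last joint's range is limited). The gripper opens to 85 mm and grips with 20 to 120 N. Pads are 22 mm wide; open, the fingers measure 114 mm over their backs; the gripper's body (76 mm by 85 mm) begins 54 mm behind the grasp point. The pads swing forward as they close: fully open they stand 13 mm farther back than shut.
Start: joints at [-1.458, 0.053, 1.613, -0, 1.476, -0.119], TCP at [0.144, -0.608, 0.25] pointing down, gripper open.
Joint ranges: [-3.01, 3.01], [-1.01, 2.22], [0.06, 2.58], [-1.02, 4.17], [0.09, 2.62], [-3.14, 3.14]. Speed limits (rad/s): [2.57, 2.57, 3.14, 3.14, 3.14, 3.14].

INTERFACE

Orientations are given as a unit quaternion [w, x, y, z].
In Python, from plant import manip gives the robot as it stands. The module is installed in compiled form; this text tells all that it offers.
- The arm moves only by the tool move_arm, never from a script. Its argument "rows" is a list of rows, each a list of 7 numbers: the shift along the tool's x, y, z in cm, then the turn, a rotation vector about the tool's x, y, z in degrees, then the opening, from -1 (shut) to 1 (fully open). In form: [[tx, ty, tz, ax, ay, az, jaw], ...]. A call has 1 to 20 rows; each row shifts and turns the commanded pose from where the row before left it, along the tool's axes as they then stand; what a row does not reach is not made up. A row lasts 1/12 s, in which the tool goes at most 41.7 mm and 7.16 degrees, less where a joint would pass 70% of its speed; a pose out of reach is approached as far as the arm can. A call is refused whole if a number of a shift passes 4.17 or a number of a turn 7.16, either way. A call with a gripper value outside its range is refused whole. The fingers move at their own pace and stop on an object; the grip force is fixed at half the most. Time passes only in rows, so rows that do not move let the fingers close. It gives the time, the measured TCP pose, the force, the opening and the grip force at its end, in the units of the state.
- manip.state(): the state, without advancing time (a new reading comes with each control period).
- manip.grab_frame(name): name is "scene" or "top" or "wrist"; returns a dict with "img" (400x640x3 uint8, blue, green, red), "mtx" (3x3 intrinsics, pixels), "R" (3x3) and "t" (3): a world point X has camera coordinates R X + t. Camera axes: x right, y down, z forward; pixel columns grow to the right and rows downward; lengths in m; the calibration is good to about 2 mm. A picture is of the moment at which its call begins. There is no depth.
- manip.job_done(): hands the job in; it is judged then, once.
The state is a dict: "time": time; "joint_pos": joint angles; "joint_vel": joint speeds; "joint_efforts": joint torques, N m; "tool_pos": TCP position; "tool_rot": TCP orientation; "contact_force": force on the tool from outside, world axes, zero at the start; "ft_torque": the same for the moment, N m; "gripper_width": opening from 0.0 (shut) to 1.0 (fully open); "grasp_force": force on a finger pad.
Only numpy, scipy, OpenCV 4.12 (cv2) and the standard library are available. Lean on these libraries where they do the work, as an engineer would, in place of code of your own. Each camera call takes 0.05 s, during which the arm holds its last target. There are 200 camera calls.

## Working session

There is one attempt and no reset: what is moved stays moved. The work goes in short steps, Python scripts to look and compute and a tool call to move; the robot and the scene stay as the last step left them, time stands still between calls to the robot, and variables do not carry over. Pictures are saved under pics/ and viewed, at most 14 in all, crops included, and the job is handed in when it is done.

Besides the shell and the picture viewer there is one more tool, called after ">>>" by a JSON object that holds its "op" and its "data", one argument or row to a line. move_arm: Moves the arm, as the interface text tells. Its arguments: {"type":"object","properties":{"rows":{"type":"array","items":{"type":"array","items":{"type":"number"}}}},"required":["rows"]}

```bash
mkdir -p pics; cat > h.py <<'E'
import numpy as np, cv2
from plant import manip
def grab(n,f):
    d=manip.grab_frame(n); cv2.imwrite('pics/'+f,d['img']); np.savez('pics/'+f[:-4]+'.npz',**d); return d
def load(f): return np.load('pics/'+f+'.npz')
def ray(d,u,v,z):
    R,t=d['R'],d['t']; c=-R.T@t; r=R.T@np.linalg.inv(d['mtx'])@[u,v,1]
    return (c+r*(z-c[2])/r[2]).round(4)
def proj(d,X):
    p=d['mtx']@(d['R']@np.array(X)+d['t']); return (p[:2]/p[2]).round(1)
E
python3 - <<'E'
from h import *
for n in('top','scene'):
    d=grab(n,n+'0.png'); print(n,-d['R'].T@d['t'],d['R'].round(2).tolist(),d['mtx'][0,0])
print(manip.state(),manip.tip_reach)
E
```

```text
top [ 0.18583766 -0.07252992  1.58912247] [[0.03, -1.0, 0.0], [-0.98, -0.03, -0.2], [0.2, 0.0, -0.98]] 435.6762948993102
scene [-0.02555786  0.64468281  0.555779  ] [[-0.8, -0.59, -0.02], [-0.29, 0.42, -0.86], [0.52, -0.69, -0.5]] 369.68045955370746
{'time': 0.1, 'joint_pos': array([-1.45798249e+00,  5.33098545e-02,  1.61419471e+00,  3.14626835e-06,
        1.47596339e+00, -1.18987897e-01]), 'joint_vel': array([-0.00041558, -0.0010807 , -0.00326869,  0.00111577, -0.00115534,
       -0.00056765]), 'joint_efforts': array([ 2.92647110e-04, -3.94904995e+01, -3.71365178e+01, -1.53100414e-04,
        3.91585272e-03,  3.83813685e-06]), 'tool_pos': array([ 0.14353014, -0.60774709,  0.24915141]), 'tool_rot': array([-9.37637539e-04,  9.93290590e-01,  1.15641358e-01,  4.46045714e-06]), 'contact_force': array([ 0.46882034,  0.25131467, -0.19796618]), 'ft_torque': array([ 0.00147356,  0.02782609, -0.02544076]), 'grasp_force': 0.0, 'gripper_width': 0.9960956216713515} 0.019
```

View pics/top0.png

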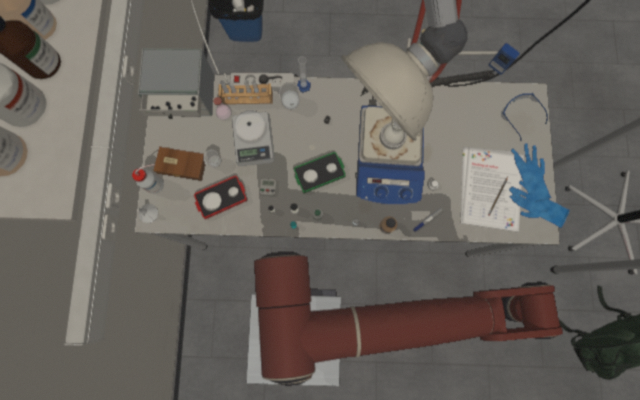

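View pics/scene0.png

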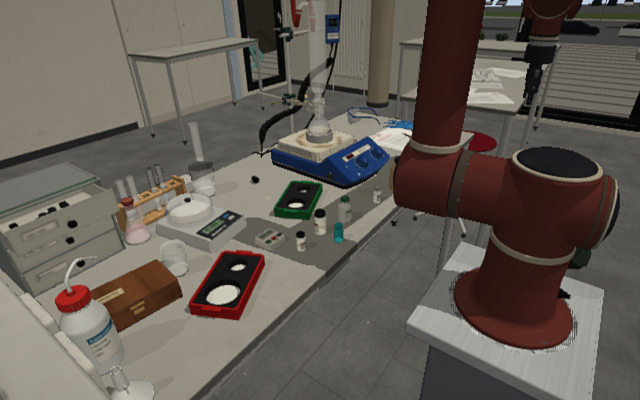

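The top view shows the trays at about (220,196) red and (319,171) green. Small containers are at (271,209), (294,208), (318,212), (355,223) and (388,226), with a turquoise decoy at (293,225). I'll zoom in.

```bash
python3 - <<'E'
from h import *
a=cv2.imread('pics/top0.png')[145:245,185:455]; b=cv2.imread('pics/scene0.png')[170:270,230:400]
a=cv2.resize(a,None,fx=2.95,fy=2.95,interpolation=cv2.INTER_CUBIC); b=cv2.resize(b,(510,300),interpolation=cv2.INTER_CUBIC)
o=np.zeros((597,800,3),np.uint8); o[:a.shape[0],:a.shape[1]]=a; o[296:596,:510]=b; cv2.imwrite('pics/z.png',o)
for u,v in [(271,209),(294,208),(318,212),(293,225),(355,223),(388,226),(220,196),(319,171)]:
    print(u,v,ray(load('top0'),u,v,.04))
E
```

```text
271 209 [0.4496 0.0998 0.04  ]
294 208 [0.4557 0.0171 0.04  ]
318 212 [ 0.4436 -0.0699  0.04  ]
293 225 [0.3938 0.0182 0.04  ]
355 223 [ 0.4075 -0.2037  0.04  ]
388 226 [ 0.4002 -0.3219  0.04  ]
220 196 [0.492  0.2871 0.04  ]
319 171 [ 0.5962 -0.0692  0.04  ]
```

View pics/z.png

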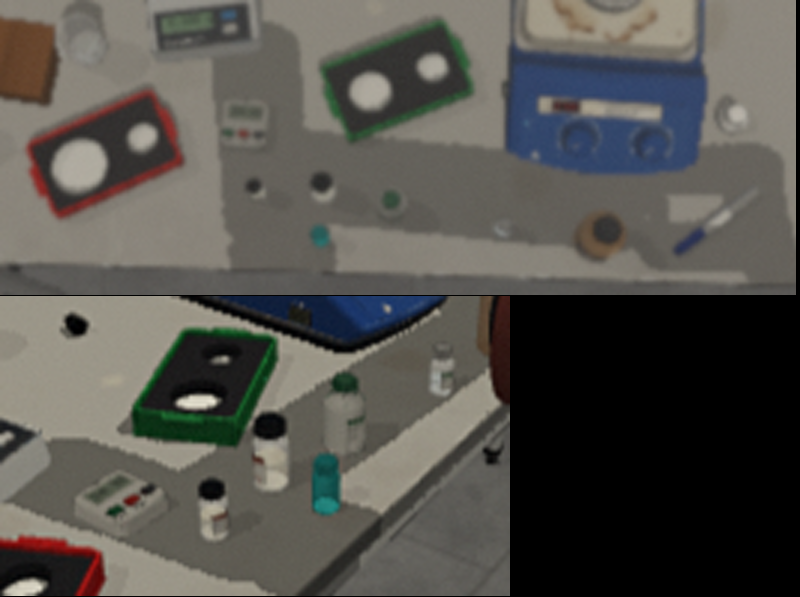

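The crop shows the red vial as the smaller black cap at top-view (271,209); the bigger look-alike is at (294,208). The green bottle is at (318,212), the green vial at (355,223) and the amber bottle at (388,226). I'll move over the amber bottle and square up the yaw.

>>> {"op": "move_arm", "data": {
  "rows": [
    [0, 0, 0, 0, 0, 6.65, 1],
    [0, 0, 0, 0, 0, 6.65, 1],
    [2.6, -2.9, 0, 0, 0, 0, 1],
    [2.6, -2.9, 0, 0, 0, 0, 1],
    [2.6, -2.9, 0, 0, 0, 0, 1],
    [2.6, -2.9, 0, 0, 0, 0, 1],
    [2.6, -2.9, 0, 0, 0, 0, 1],
    [2.6, -2.9, 0, 0, 0, 0, 1],
    [2.6, -2.9, 0, 0, 0, 0, 1],
    [2.6, -2.9, 0, 0, 0, 0, 1],
    [2.6, -2.9, 0, 0, 0, 0, 1],
    [0, 0, 0, 0, 0, 0, 1],
    [0, 0, 0, 0, 0, 0, 1]
  ]
}}

```text
time: 1.18
tool_pos: [0.3785, -0.3457, 0.2498]
tool_rot: [-0.0, 1.0, 0.002, -0.0]
contact_force: [-0.3, 0.4, 0.0]
gripper_width: 1.002
grasp_force: 0.0
```

```bash
python3 - <<'E'
from h import *
s=manip.state(); d=grab('wrist','w1.png'); print(s['tool_pos'],s['tool_rot'],-d['R'].T@d['t'],d['R'].round(3).tolist(),d['mtx'][0,0])
E
```

```text
[ 0.37853982 -0.34573068  0.24982578] [-1.85640748e-04  9.99998207e-01  1.85306912e-03 -3.44303036e-04] [ 0.45739385 -0.34500105  0.37321652] [[0.003, -1.0, -0.001], [-0.951, -0.004, 0.31], [-0.311, -0.0, -0.951]] 323.84018680763756
```

View pics/w1.png

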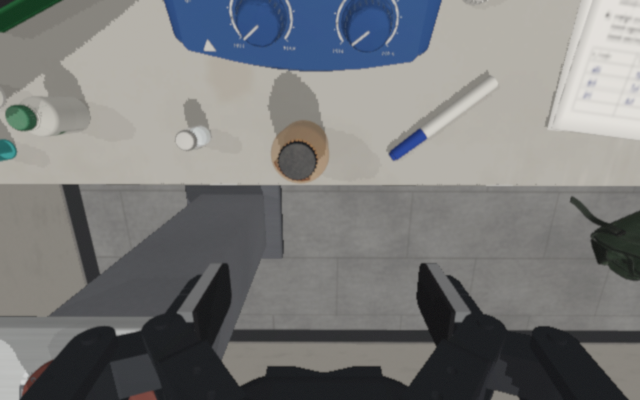

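The wrist picture shows the amber cap at (297,161), the green vial's cap at (186,140), the green bottle's cap at (20,118), and the marker clear at (440,120).

```bash
python3 - <<'E'
from h import *
d=load('w1')
for n,u,v,z in [('amber',297,161,.102),('gv',186,140,.05),('gb',20,118,.074)]:print(n,ray(d,u,v,z))
print('amber base sanity', ray(d,302,149,.072), ray(d,392,155,0), ray(d,300,72,0))
t=load('top0')
# tray: white well floors z=.006, centroid of bright blobs
g=cv2.cvtColor(cv2.imread('pics/top0.png'),cv2.COLOR_BGR2GRAY)
for n,b in [('red',(180,192,175,215)),('green',(150,190,290,345))]:
    r0,r1,c0,c1=(175,218,193,248) if n=='red' else (150,192,292,346)
    sub=g[r0:r1,c0:c1]
    # dark insert mask hull restricts floors
    dark=(sub<75).astype(np.uint8); cs,_=cv2.findContours(dark,cv2.RETR_EXTERNAL,cv2.CHAIN_APPROX_NONE); c=max(cs,key=cv2.contourArea)
    hull=cv2.drawContours(np.zeros_like(dark),[cv2.convexHull(c)],-1,1,-1)
    m=((sub>130)&(cv2.erode(hull,np.ones((3,3)))>0)).astype(np.uint8)
    k,l,st,ce=cv2.connectedComponentsWithStats(m)
    for i in range(1,k):
        if st[i,4]>8: print(n,st[i],ce[i]+[c0,r0],ray(t,*(ce[i]+[c0,r0]),.006))
    M=cv2.moments(cv2.convexHull(c)); print('foam centre',ray(t,M['m10']/M['m00']+c0,M['m01']/M['m00']+r0,.024),cv2.minAreaRect(c))
print('vials top0',ray(t,270.9,207.6,.05),ray(t,294,207,.06))
E
```

```text
amber [ 0.4055 -0.3224  0.102 ]
gv [ 0.4161 -0.2089  0.05  ]
gb [ 0.4382 -0.0726  0.074 ]
amber base sanity [ 0.411  -0.3248  0.072 ] [ 0.3934 -0.424   0.    ] [ 0.4823 -0.3193  0.    ]
red [36 13  9  8 57] [232.98245614 191.14035088] [0.5185 0.2482 0.006 ]
red [ 10  18  18  16 232] [211.60344828 200.53448276] [0.4807 0.3248 0.006 ]
foam centre [0.4919 0.2902 0.024 ] ((27.144332885742188, 21.824745178222656), (27.008209228515625, 49.54889678955078), 66.03751373291016)
green [35 14  9  8 56] [331.17857143 167.19642857] [ 0.6213 -0.1145  0.006 ]
green [ 12  20  13  12 117] [310.07692308 175.33333333] [ 0.5874 -0.0362  0.006 ]
foam centre [ 0.5959 -0.0696  0.024 ] ((27.39655303955078, 22.241378784179688), (27.11151695251465, 46.23814010620117), 68.19859313964844)
vials top0 [0.453  0.0993 0.05  ] [0.4558 0.0161 0.06  ]
```

>>> {"op": "move_arm", "data": {
  "rows": [
    [2.75, -2.3, 0, 0, 0, 0, 1],
    [0, 0, 3.9, 0, 0, 0, 1],
    [0, 0, 3.9, 0, 0, 0, 1],
    [0, 0, 3.9, 0, 0, 0, 1],
    [0, 0, 3.9, 0, 0, 0, 1],
    [0, 0, 2.9, 0, 0, 0, 1],
    [0, 0, 1.0, 0, 0, 0, 1],
    [0, 0, 0, 0, 0, 0, 1],
    [0, 0, 0, 0, 0, 0, -1],
    [0, 0, 0, 0, 0, 0, -1],
    [0, 0, 0, 0, 0, 0, -1],
    [0, 0, 0, 0, 0, 0, -1],
    [0, 0, 0, 0, 0, 0, -1],
    [0, 0, 0, 0, 0, 0, -1]
  ]
}}

```text
time: 2.4
tool_pos: [0.4068, -0.3262, 0.0586]
tool_rot: [0.002, 1.0, -0.0, 0.002]
contact_force: [-0.8, 0.3, 7.2]
gripper_width: 0.629
grasp_force: 64.5
```

>>> {"op": "move_arm", "data": {
  "rows": [
    [0, 0, -1, 0, 0, 0, -1],
    [0, 0, -3.7, 0, 0, 0, -1],
    [0, 0, -3.7, 0, 0, 0, -1],
    [0, 0, -3.7, 0, 0, 0, -1],
    [0, 0, -3.7, 0, 0, 0, -1],
    [0, 0, -3.7, 0, 0, 0, -1],
    [0.3, -3.6, 0, 0, 0, 0, -1],
    [0.3, -3.6, 0, 0, 0, 0, -1],
    [0.3, -3.6, 0, 0, 0, 0, -1],
    [0.3, -3.6, 0, 0, 0, 0, -1],
    [0.3, -3.6, 0, 0, 0, 0, -1],
    [0.3, -3.6, 0, 0, 0, 0, -1],
    [0.3, -3.6, 0, 0, 0, 0, -1],
    [0.3, -3.6, 0, 0, 0, 0, -1],
    [0.3, -3.6, 0, 0, 0, 0, -1],
    [0.3, -3.6, 0, 0, 0, 0, -1],
    [0.3, -3.6, 0, 0, 0, 0, -1],
    [0.3, -3.6, 0, 0, 0, 0, -1],
    [0, 0, 0, 0, 0, 0, -1],
    [0, 0, 0, 0, 0, 0, -1]
  ]
}}

```text
time: 4.07
tool_pos: [0.4407, 0.1093, 0.2505]
tool_rot: [0.0, 1.0, 0.002, -0.0]
contact_force: [0.7, -0.3, -1.6]
gripper_width: 0.625
grasp_force: 64.8
```

```bash
python3 - <<'E'
from h import *
s=manip.state(); d=grab('wrist','w2.png'); print(s['tool_pos'],s['tool_rot'],s['gripper_width'])
E
```

```text
[0.44065457 0.1092601  0.25053523] [ 2.26585164e-04  9.99997966e-01  2.00224990e-03 -9.08820813e-05] 0.6249284312155474
```

View pics/w2.png

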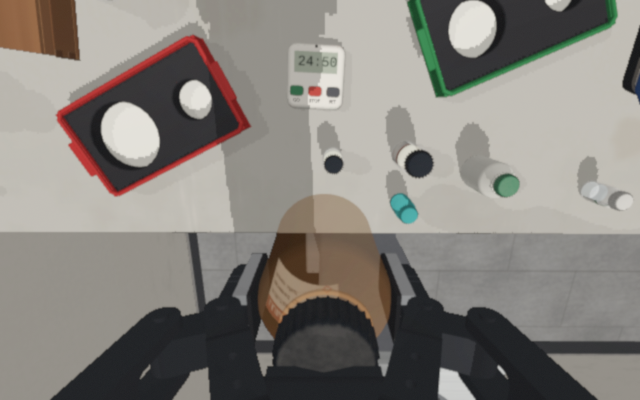

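The wrist view shows the red tray's wells at (130,134) and (195,99), the red vial's cap at (333,162), the look-alike at (416,161), and the amber bottle upright in the jaws.

```bash
cat >> h.py <<'E'
def wells(f,box,R,guess,thr=150):
    """refine well centre from the visible white floor near guess"""
    d=load(f); r0,r1,c0,c1=box; g=d['img'].min(2); m=np.zeros(g.shape,np.uint8); m[r0:r1,c0:c1]=g[r0:r1,c0:c1]>thr
    k,l,st,ce=cv2.connectedComponentsWithStats(m)
    p=proj(d,[*guess,.006]); i=1+np.argmin([np.hypot(*(ce[j]-p))+(1e3 if st[j,4]<60 else 0) for j in range(1,k)])
    c=np.array(guess,float); a=np.linspace(0,2*np.pi,60)
    for _ in range(5):
        ms=[]
        for z in(.006,.024):
            q=np.array([proj(d,[c[0]+R*np.cos(t),c[1]+R*np.sin(t),z]) for t in a])
            ms.append(cv2.fillConvexPoly(np.zeros(g.shape,np.uint8),(q*16).round().astype(np.int32),1,shift=4))
        v=ms[0]&ms[1]; y,x=np.nonzero(v); c=c+(ray(d,*ce[i],.006)-ray(d,x.mean(),y.mean(),.006))[:2]
    return c.round(4),st[i,4],len(x)
E
python3 - <<'E'
from h import *
d=load('w2')
for n,u,v,z in [('rv',333,162,.05),('gb',506,186,.074),('gv',622,202,.05)]:print(n,ray(d,u,v,z))
print('RL',wells('w2',(98,172,95,165),.036,(.481,.325)),'RS',wells('w2',(76,125,175,218),.02,(.5185,.248)))
print('GL',wells('w2',(0,62,440,505),.027,(.587,-.036)))
E
```

```text
rv [0.4567 0.1005 0.05  ]
gb [ 0.4388 -0.0649  0.074 ]
gv [ 0.4154 -0.2039  0.05  ]
RL (array([0.479 , 0.3221]), np.int32(2761), 2899) RS (array([0.5169, 0.2461]), np.int32(887), 984)
GL (array([ 0.5849, -0.0371]), np.int32(2082), 2176)
```

>>> {"op": "move_arm", "data": {
  "rows": [
    [0.64, -3.55, 0, 0, 0, 0, -1],
    [0.64, -3.55, 0, 0, 0, 0, -1],
    [0.64, -3.55, 0, 0, 0, 0, -1],
    [0.64, -3.55, 0, 0, 0, 0, -1],
    [0.64, -3.55, 0, 0, 0, 0, -1],
    [0.64, -3.55, 0, 0, 0, 0, -1],
    [0, 0, 0, 0, 0, 0, -1],
    [0, 0, 3, 0, 0, 0, -1],
    [0, 0, 3.3, 0, 0, 0, -1],
    [0, 0, 3.3, 0, 0, 0, -1],
    [0, 0, 3.3, 0, 0, 0, -1],
    [0, 0, 2.5, 0, 0, 0, -1],
    [0, 0, 1.2, 0, 0, 0, -1],
    [0, 0, 0.6, 0, 0, 0, -1],
    [0, 0, 0.4, 0, 0, 0, -1],
    [0, 0, 0.2, 0, 0, 0, -1],
    [0, 0, 0, 0, 0, 0, -1],
    [0, 0, 0, 0, 0, 0, -1]
  ]
}}

```text
time: 5.62
tool_pos: [0.481, 0.3211, 0.0742]
tool_rot: [-0.001, 1.0, -0.0, 0.001]
contact_force: [0.9, 0.2, -3.2]
gripper_width: 0.627
grasp_force: 65.5
```

>>> {"op": "move_arm", "data": {
  "rows": [
    [0, 0, 0.3, 0, 0, 0, -1],
    [0, 0, 0.2, 0, 0, 0, -1],
    [0, 0, 0.2, 0, 0, 0, -1],
    [0, 0, 0, 0, 0, 0, -1],
    [0, 0, 0, 0, 0, 0, -1]
  ]
}}

```text
time: 6.03
tool_pos: [0.4796, 0.3206, 0.0651]
tool_rot: [0.0, 1.0, -0.0, -0.0]
contact_force: [-0.2, -0.7, -2.9]
gripper_width: 0.624
grasp_force: 65.5
```

>>> {"op": "move_arm", "data": {
  "rows": [
    [0, 0, 0.15, 0, 0, 0, -1],
    [0, 0, 0, 0, 0, 0, -1],
    [0, 0, 0, 0, 0, 0, -1]
  ]
}}

```text
time: 6.28
tool_pos: [0.48, 0.3208, 0.0647]
tool_rot: [-0.0, 1.0, -0.0, 0.0]
contact_force: [-2.2, -1.2, 4.6]
gripper_width: 0.624
grasp_force: 66.1
```

>>> {"op": "move_arm", "data": {
  "rows": [
    [0, 0, 0.15, 0, 0, 0, -1],
    [0, 0, 0, 0, 0, 0, -1],
    [0, 0, 0, 0, 0, 0, -1]
  ]
}}

```text
time: 6.53
tool_pos: [0.4801, 0.3208, 0.0647]
tool_rot: [0.0, 1.0, -0.0, -0.0]
contact_force: [-6.5, -1.9, 12.6]
gripper_width: 0.628
grasp_force: 67.2
```

>>> {"op": "move_arm", "data": {
  "rows": [
    [0, 0, -0.2, 0, 0, 0, 0.7],
    [0, 0, 0, 0, 0, 0, 0.7],
    [0, 0, 0, 0, 0, 0, 0.7],
    [0, 0, 0, 0, 0, 0, 0.7],
    [0, 0, -2, 0, 0, 0, 0.7],
    [0, 0, -3.9, 0, 0, 0, 0.7],
    [0, 0, -3.9, 0, 0, 0, 0.7],
    [0, 0, -3.8, 0, 0, 0, 0.7],
    [-0.4, 3.67, 0, 0, 0, 0, 0.2],
    [-0.4, 3.67, 0, 0, 0, 0, 0.2],
    [-0.4, 3.67, 0, 0, 0, 0, 0.2],
    [-0.4, 3.67, 0, 0, 0, 0, 0.2],
    [-0.4, 3.67, 0, 0, 0, 0, 0.2],
    [-0.4, 3.67, 0, 0, 0, 0, 0.2],
    [0, 0, 0, 0, 0, 0, 0.2],
    [0, 0, 0, 0, 0, 0, 0.2]
  ]
}}

```text
time: 7.87
tool_pos: [0.4557, 0.099, 0.2001]
tool_rot: [-0.0, 1.0, -0.002, 0.0]
contact_force: [0.6, 0.8, 0.3]
gripper_width: 0.596
grasp_force: 0.0
```

```bash
python3 - <<'E'
from h import *
d=grab('wrist','w3.png')
E
```

```text
(no output)
```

View pics/w3.png

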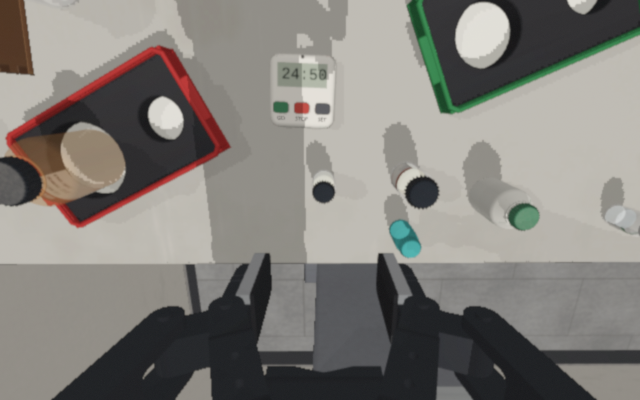

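The amber bottle stands upright in the red tray's large well, around (95,160). The red vial's cap is at (323,191).

```bash
python3 - <<'E'
from h import *
d=load('w3')
print(ray(d,323,191,.05),ray(d,524,217,.074)); print('RS',wells('w3',(90,143,140,190),.02,(.517,.246)),'GL',wells('w3',(0,75,445,515),.027,(.585,-.037)))
E
```

```text
[0.4558 0.1002 0.05  ] [ 0.4398 -0.065   0.074 ]
RS (array([0.5168, 0.2459]), np.int32(1058), 1155) GL (array([ 0.5848, -0.0371]), np.int32(2709), 2867)
```

>>> {"op": "move_arm", "data": {
  "rows": [
    [0, -0.1, 3.9, 0, 0, 0, 0.2],
    [0, 0, 3.9, 0, 0, 0, 0.2],
    [0, 0, 3.9, 0, 0, 0, 0.2],
    [0, 0, 2.5, 0, 0, 0, 0.2],
    [0, 0, 1.3, 0, 0, 0, 0.2],
    [0, 0, 0.6, 0, 0, 0, 0.2],
    [0, 0, 0, 0, 0, 0, 0.2],
    [0, 0, 0, 0, 0, 0, -1],
    [0, 0, 0, 0, 0, 0, -1],
    [0, 0, 0, 0, 0, 0, -1],
    [0, 0, 0, 0, 0, 0, -1],
    [0, 0, 0, 0, 0, 0, -1],
    [0, 0, 0, 0, 0, 0, -1]
  ]
}}

```text
time: 9.0
tool_pos: [0.4574, 0.1017, 0.0412]
tool_rot: [-0.0, 1.0, -0.0, 0.002]
contact_force: [0.1, 0.4, 6.5]
gripper_width: 0.252
grasp_force: 58.9
```

>>> {"op": "move_arm", "data": {
  "rows": [
    [0, 0, -1, 0, 0, 0, -1],
    [0, 0, -3, 0, 0, 0, -1],
    [0, 0, -3.4, 0, 0, 0, -1],
    [0, 0, -3.4, 0, 0, 0, -1],
    [0, 0, -3.2, 0, 0, 0, -1],
    [1.52, -3.62, 0, 0, 0, 0, -1],
    [1.52, -3.62, 0, 0, 0, 0, -1],
    [1.52, -3.62, 0, 0, 0, 0, -1],
    [1.52, -3.62, 0, 0, 0, 0, -1],
    [0, 0, 0, 0, 0, 0, -1],
    [0, 0, 0, 0, 0, 0, -1],
    [0, 0, 3.3, 0, 0, 0, -1],
    [0, 0, 3.3, 0, 0, 0, -1],
    [0, 0, 2.5, 0, 0, 0, -1],
    [0, 0, 1.5, 0, 0, 0, -1],
    [0, 0, 0.8, 0, 0, 0, -1],
    [0, 0, 0.8, 0, 0, 0, -1],
    [0, 0, 0, 0, 0, 0, -1],
    [0, 0, 0, 0, 0, 0, -1]
  ]
}}

```text
time: 10.58
tool_pos: [0.5171, 0.246, 0.0582]
tool_rot: [-0.0, 1.0, -0.0, 0.001]
contact_force: [-0.6, 0.1, -0.6]
gripper_width: 0.262
grasp_force: 58.9
```

>>> {"op": "move_arm", "data": {
  "rows": [
    [0, 0, 0.4, 0, 0, 0, -1],
    [0, 0, 0.3, 0, 0, 0, -1],
    [0, 0, 0.2, 0, 0, 0, -1],
    [0, 0, 0, 0, 0, 0, -1],
    [0, 0, 0, 0, 0, 0, -1]
  ]
}}

```text
time: 11.0
tool_pos: [0.5165, 0.2462, 0.0483]
tool_rot: [0.0, 1.0, -0.0, -0.0]
contact_force: [-0.2, 0.2, 0.4]
gripper_width: 0.254
grasp_force: 58.9
```

>>> {"op": "move_arm", "data": {
  "rows": [
    [0, 0, 0.2, 0, 0, 0, -1],
    [0, 0, 0, 0, 0, 0, -1],
    [0, 0, 0, 0, 0, 0, -1]
  ]
}}

```text
time: 11.25
tool_pos: [0.5171, 0.2464, 0.0473]
tool_rot: [-0.0, 1.0, -0.0, 0.0]
contact_force: [-1.9, -0.4, 5.4]
gripper_width: 0.255
grasp_force: 59.4
```

>>> {"op": "move_arm", "data": {
  "rows": [
    [0, 0, -0.15, 0, 0, 0, 0],
    [0, 0, 0, 0, 0, 0, 0],
    [0, 0, 0, 0, 0, 0, 0],
    [0, 0, 0, 0, 0, 0, 0],
    [0, 0, -2, 0, 0, 0, 0],
    [0, 0, -3.9, 0, 0, 0, 0],
    [0, 0, -3.9, 0, 0, 0, 0],
    [0, 0, -3.9, 0, 0, 0, 0],
    [0, 0, -1.7, 0, 0, 0, 0.5],
    [-0.97, 3.89, 0, 0, 0, 0, 0.5],
    [-0.97, 3.89, 0, 0, 0, 0, 0.5],
    [-0.97, 3.89, 0, 0, 0, 0, 0.5],
    [-0.97, 3.89, 0, 0, 0, 0, 0.5],
    [-0.97, 3.89, 0, 0, 0, 0, 0.5],
    [-0.97, 3.89, 0, 0, 0, 0, 0.5],
    [-0.97, 3.89, 0, 0, 0, 0, 0.5],
    [-0.97, 3.89, 0, 0, 0, 0, 0.5],
    [0, 0, 0, 0, 0, 0, 0.5],
    [0, 0, 0, 0, 0, 0, 0.5]
  ]
}}

```text
time: 12.83
tool_pos: [0.4384, -0.0667, 0.2017]
tool_rot: [-0.0, 1.0, -0.003, 0.0]
contact_force: [-0.4, 0.5, -1.0]
gripper_width: 0.749
grasp_force: 0.0
```

```bash
python3 - <<'E'
from h import *
d=grab('wrist','w4.png')
E
```

```text
(no output)
```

View pics/w4.png

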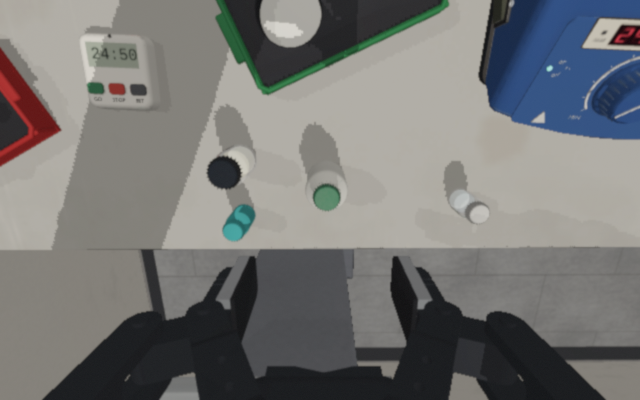

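The green bottle's cap is at (327,197) and the green vial's cap at (478,213). The look-alikes on the left leave enough room for the fingers.

```bash
python3 - <<'E'
from h import *
d=load('w4')
print(ray(d,327,197,.074),ray(d,478,213,.05),'decoys',ray(d,225,172,.06),ray(d,236,230,.05)); print(wells('w4',(0,62,250,330),.027,(.585,-.037)))
E
```

```text
[ 0.4399 -0.0688  0.074 ] [ 0.4167 -0.2052  0.05  ] decoys [0.4578 0.0163 0.06  ] [0.4012 0.0148 0.05  ]
(array([ 0.5844, -0.0409]), np.int32(1955), 2520)
```

>>> {"op": "move_arm", "data": {
  "rows": [
    [0.15, 0.15, 3.8, 0, 0, 0, 0.4],
    [0, 0, 3.9, 0, 0, 0, 0.4],
    [0, 0, 3.9, 0, 0, 0, 0.4],
    [0, 0, 2.4, 0, 0, 0, 0.4],
    [0, 0, 1.2, 0, 0, 0, 0.4],
    [0, 0, 0.6, 0, 0, 0, 0.4],
    [0, 0, 0, 0, 0, 0, 0.4],
    [0, 0, 0, 0, 0, 0, -1],
    [0, 0, 0, 0, 0, 0, -1],
    [0, 0, 0, 0, 0, 0, -1],
    [0, 0, 0, 0, 0, 0, -1],
    [0, 0, 0, 0, 0, 0, -1],
    [0, 0, 0, 0, 0, 0, -1]
  ]
}}

```text
time: 13.97
tool_pos: [0.442, -0.0667, 0.0457]
tool_rot: [0.0, 1.0, -0.0, 0.002]
contact_force: [0.7, 1.9, 7.4]
gripper_width: 0.411
grasp_force: 60.5
```

>>> {"op": "move_arm", "data": {
  "rows": [
    [0, 0, -1, 0, 0, 0, -1],
    [0, 0, -3, 0, 0, 0, -1],
    [0, 0, -3.4, 0, 0, 0, -1],
    [0, 0, -3.4, 0, 0, 0, -1],
    [0, 0, -3.2, 0, 0, 0, -1],
    [3, -0.6, 0, 0, 0, 0, -1],
    [3, -0.6, 0, 0, 0, 0, -1],
    [2, -0.6, 0, 0, 0, 0, -1],
    [0, 0, 0, 0, 0, 0, -1],
    [0, 0, 0, 0, 0, 0, -1]
  ]
}}

```text
time: 14.8
tool_pos: [0.5203, -0.0484, 0.1839]
tool_rot: [0.0, 1.0, 0.0, -0.001]
contact_force: [-0.1, 0.9, -0.8]
gripper_width: 0.414
grasp_force: 60.0
```

```bash
python3 - <<'E'
from h import *
d=grab('wrist','w5.png'); print(proj(d,[.585,-.038,.006]),proj(d,[.62,-.114,.006]))
E
```

```text
[312.8 113. ] [400.4  71.1]
```

View pics/w5.png

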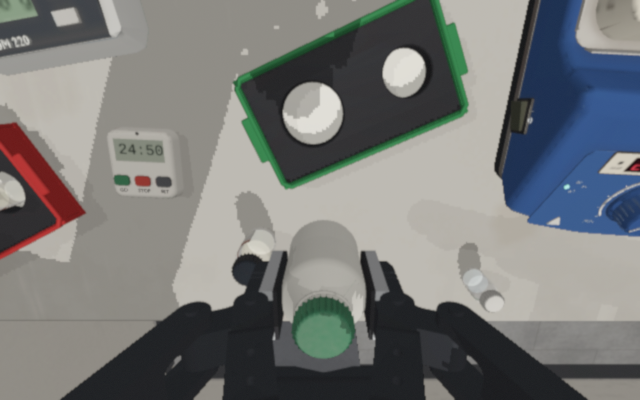

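The green tray's wells are at (313,113) and (405,72). The bottle hangs upright in the jaws.

```bash
python3 - <<'E'
from h import *
print(wells('w5',(72,155,272,352),.027,(.585,-.038),100),wells('w5',(40,105,370,435),.02,(.62,-.115),100))
E
```

```text
(array([ 0.5847, -0.0377]), np.int32(2948), 3037) (array([ 0.6187, -0.1153]), np.int32(1709), 1725)
```

>>> {"op": "move_arm", "data": {
  "rows": [
    [3.2, -0.5, 0, 0, 0, 0, -1],
    [3.2, -0.55, 0, 0, 0, 0, -1],
    [0, 0, 0, 0, 0, 0, -1],
    [0, 0, 0, 0, 0, 0, -1],
    [0, 0, 3.3, 0, 0, 0, -1],
    [0, 0, 3.3, 0, 0, 0, -1],
    [0, 0, 2.6, 0, 0, 0, -1],
    [0, 0, 1.6, 0, 0, 0, -1],
    [0, 0, 0.8, 0, 0, 0, -1],
    [0, 0, 0.6, 0, 0, 0, -1],
    [0, 0, 0.4, 0, 0, 0, -1],
    [0, 0, 0.2, 0, 0, 0, -1],
    [0, 0, 0.1, 0, 0, 0, -1],
    [0, 0, 0, 0, 0, 0, -1],
    [0, 0, 0, 0, 0, 0, -1]
  ]
}}

```text
time: 16.1
tool_pos: [0.585, -0.0381, 0.0558]
tool_rot: [0.0, 1.0, -0.0, 0.001]
contact_force: [-0.7, -0.6, -0.4]
gripper_width: 0.41
grasp_force: 60.0
```

>>> {"op": "move_arm", "data": {
  "rows": [
    [0, 0, 0.2, 0, 0, 0, -1],
    [0, 0, 0, 0, 0, 0, -1],
    [0, 0, 0, 0, 0, 0, -1]
  ]
}}

```text
time: 16.35
tool_pos: [0.5844, -0.038, 0.0528]
tool_rot: [-0.0, 1.0, -0.0, -0.0]
contact_force: [-0.2, -0.9, -0.3]
gripper_width: 0.413
grasp_force: 60.0
```

>>> {"op": "move_arm", "data": {
  "rows": [
    [0, 0, 0.1, 0, 0, 0, -1],
    [0, 0, 0.1, 0, 0, 0, -1],
    [0, 0, 0, 0, 0, 0, -1],
    [0, 0, 0, 0, 0, 0, -1]
  ]
}}

```text
time: 16.68
tool_pos: [0.5847, -0.038, 0.0518]
tool_rot: [0.0, 1.0, -0.0, 0.0]
contact_force: [-2.2, 1.0, 5.0]
gripper_width: 0.414
grasp_force: 60.5
```

>>> {"op": "move_arm", "data": {
  "rows": [
    [0, 0, -0.15, 0, 0, 0, 0.3],
    [0, 0, 0, 0, 0, 0, 0.3],
    [0, 0, 0, 0, 0, 0, 0.3],
    [0, 0, 0, 0, 0, 0, 0.3],
    [0, 0, -2, 0, 0, 0, 0.3],
    [0, 0, -3.9, 0, 0, 0, 0.3],
    [0, 0, -3.9, 0, 0, 0, 0.3],
    [0, 0, -3.9, 0, 0, 0, 0.3],
    [0, 0, -1.2, 0, 0, 0, 0.2],
    [-2.81, 2.81, 0, 0, 0, 0, 0.2],
    [-2.81, 2.81, 0, 0, 0, 0, 0.2],
    [-2.81, 2.81, 0, 0, 0, 0, 0.2],
    [-2.81, 2.81, 0, 0, 0, 0, 0.2],
    [-2.81, 2.81, 0, 0, 0, 0, 0.2],
    [-2.81, 2.81, 0, 0, 0, 0, 0.2],
    [0, 0, 0, 0, 0, 0, 0.2],
    [0, 0, 0, 0, 0, 0, 0.2]
  ]
}}

```text
time: 18.1
tool_pos: [0.4145, -0.2078, 0.201]
tool_rot: [-0.0, 1.0, -0.002, 0.0]
contact_force: [1.0, 0.4, 0.1]
gripper_width: 0.6
grasp_force: 0.0
```

```bash
python3 - <<'E'
from h import *
d=grab('wrist','w6.png')
E
```

```text
(no output)
```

View pics/w6.png

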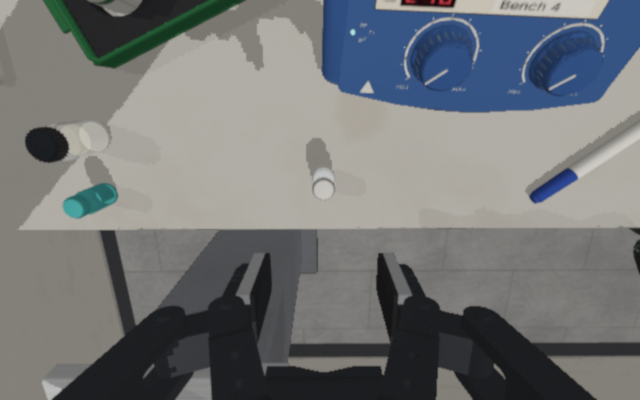

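The green vial's cap is at (324,189), almost centred between the jaws.

>>> {"op": "move_arm", "data": {
  "rows": [
    [0.1, 0, 3.9, 0, 0, 0, 0.2],
    [0, 0, 3.9, 0, 0, 0, 0.2],
    [0, 0, 3.9, 0, 0, 0, 0.2],
    [0, 0, 2.5, 0, 0, 0, 0.2],
    [0, 0, 1.3, 0, 0, 0, 0.2],
    [0, 0, 0.7, 0, 0, 0, 0.2],
    [0, 0, 0, 0, 0, 0, 0.2],
    [0, 0, 0, 0, 0, 0, -1],
    [0, 0, 0, 0, 0, 0, -1],
    [0, 0, 0, 0, 0, 0, -1],
    [0, 0, 0, 0, 0, 0, -1],
    [0, 0, 0, 0, 0, 0, -1],
    [0, 0, 0, 0, 0, 0, -1]
  ]
}}

```text
time: 19.23
tool_pos: [0.4181, -0.2074, 0.0411]
tool_rot: [0.001, 1.0, -0.0, 0.002]
contact_force: [0.1, 1.1, 6.0]
gripper_width: 0.256
grasp_force: 59.1
```

>>> {"op": "move_arm", "data": {
  "rows": [
    [0, 0, -1, 0, 0, 0, -1],
    [0, 0, -3, 0, 0, 0, -1],
    [0, 0, -3.8, 0, 0, 0, -1],
    [0, 0, -3.8, 0, 0, 0, -1],
    [0, 0, -3.4, 0, 0, 0, -1],
    [0, -3, 0, 0, 0, 0, -1],
    [0, -3.2, 0, 0, 0, 0, -1],
    [0, -3.05, 0, 0, 0, 0, -1],
    [3.4, 0, 0, 0, 0, 0, -1],
    [3.4, 0, 0, 0, 0, 0, -1],
    [3.4, 0, 0, 0, 0, 0, -1],
    [3.4, 0, 0, 0, 0, 0, -1],
    [3.4, 0, 0, 0, 0, 0, -1],
    [3.3, 0, 0, 0, 0, 0, -1],
    [0, 0, 0, 0, 0, 0, -1],
    [0, 0, 0, 0, 0, 0, -1]
  ]
}}

```text
time: 20.57
tool_pos: [0.6202, -0.114, 0.1885]
tool_rot: [-0.0, 1.0, 0.0, -0.001]
contact_force: [0.4, 0.6, -0.8]
gripper_width: 0.255
grasp_force: 58.8
```

Target is z ≈ 0.047: go down 13.2 cm, then creep.

>>> {"op": "move_arm", "data": {
  "rows": [
    [-0.1, 0.1, 0, 0, 0, 0, -1],
    [0, 0, 3.3, 0, 0, 0, -1],
    [0, 0, 3.5, 0, 0, 0, -1],
    [0, 0, 2.8, 0, 0, 0, -1],
    [0, 0, 1.6, 0, 0, 0, -1],
    [0, 0, 0.8, 0, 0, 0, -1],
    [0, 0, 0.6, 0, 0, 0, -1],
    [0, 0, 0.4, 0, 0, 0, -1],
    [0, 0, 0.3, 0, 0, 0, -1],
    [0, 0, 0.2, 0, 0, 0, -1],
    [0, 0, 0.2, 0, 0, 0, -1],
    [0, 0, 0, 0, 0, 0, -1],
    [0, 0, 0, 0, 0, 0, -1]
  ]
}}

```text
time: 21.65
tool_pos: [0.6191, -0.1152, 0.0528]
tool_rot: [0.0, 1.0, -0.0, 0.0]
contact_force: [0.5, 0.3, -0.4]
gripper_width: 0.254
grasp_force: 58.8
```

>>> {"op": "move_arm", "data": {
  "rows": [
    [0, 0, 0.2, 0, 0, 0, -1],
    [0, 0, 0.1, 0, 0, 0, -1],
    [0, 0, 0, 0, 0, 0, -1],
    [0, 0, 0, 0, 0, 0, -1]
  ]
}}

```text
time: 21.98
tool_pos: [0.6187, -0.1151, 0.0492]
tool_rot: [-0.0, 1.0, -0.0, -0.0]
contact_force: [0.5, -0.1, 0.4]
gripper_width: 0.255
grasp_force: 58.9
```

>>> {"op": "move_arm", "data": {
  "rows": [
    [0, 0, 0.15, 0, 0, 0, -1],
    [0, 0, 0.1, 0, 0, 0, -1],
    [0, 0, 0.05, 0, 0, 0, -1],
    [0, 0, 0, 0, 0, 0, -1],
    [0, 0, 0, 0, 0, 0, -1]
  ]
}}

```text
time: 22.4
tool_pos: [0.619, -0.1151, 0.0472]
tool_rot: [-0.0, 1.0, -0.0, 0.0]
contact_force: [-2.5, 1.7, 4.5]
gripper_width: 0.259
grasp_force: 59.7
```

The vial is on the bottom of its well. I'll release, retreat upward and back, and look.

>>> {"op": "move_arm", "data": {
  "rows": [
    [0, 0, -0.15, 0, 0, 0, 0],
    [0, 0, 0, 0, 0, 0, 0],
    [0, 0, 0, 0, 0, 0, 0],
    [0, 0, 0, 0, 0, 0, 0],
    [0, 0, -2, 0, 0, 0, 0],
    [0, 0, -3.9, 0, 0, 0, 0],
    [0, 0, -3.9, 0, 0, 0, 0],
    [0, 0, -3.9, 0, 0, 0, 0],
    [0, 0, -3.9, 0, 0, 0, 0],
    [-3, -2.7, -2, 0, 0, 0, 0],
    [-3, -2.7, -2, 0, 0, 0, 0],
    [-3, -2.7, -2, 0, 0, 0, 0],
    [-3, -2.7, 0, 0, 0, 0, 0],
    [-3, -2.7, 0, 0, 0, 0, 0],
    [-3, -2.7, 0, 0, 0, 0, 0],
    [0, 0, 0, 0, 0, 0, 0],
    [0, 0, 0, 0, 0, 0, 0]
  ]
}}

```text
time: 23.82
tool_pos: [0.4445, 0.0419, 0.2794]
tool_rot: [0.0, 1.0, 0.001, 0.001]
contact_force: [0.2, -0.5, -0.8]
gripper_width: 0.502
grasp_force: 0.0
```

```bash
python3 - <<'E'
from h import *
w=grab('wrist','w7.png')['img']; s=grab('scene','s7.png')['img'][150:330,150:450]
o=np.zeros((600,640,3),np.uint8); o[:250]=w[:250]; s=cv2.resize(s,(583,350)); o[250:,:583]=s; cv2.imwrite('pics/f.png',o)
E
```

```text
(no output)
```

View pics/f.png

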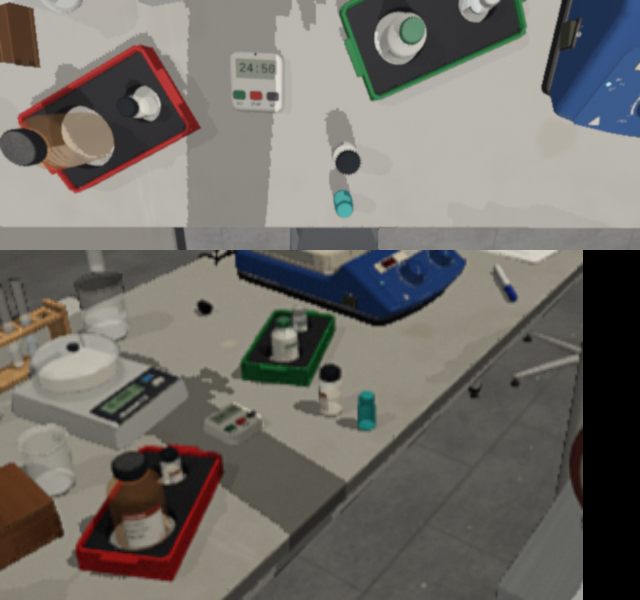

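The final view shows all four containers upright in the right wells: amber at (140,500) and red vial at (172,465) in the scene part, green bottle at (405,35) and green vial at (478,8) in the wrist part. The timer, decoys and marker are untouched, so I'm handing in.

```bash
python3 -c "
from plant import manip
print(manip.job_done())"
```

```text
the job is handed in; nothing more can be done
None
```

All four containers are upright on the bottom of their correct wells, the timer, beaker and marker were left alone, and the job was handed in at about 24 s; no verdict was returned.

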